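Close the leaf fixture, seat its thumbscrew and back it off a quarter turn

TASK

The disc is already loaded in the nest of the fixture on the workbench: swing the fixture's hinged leaf down until it is fully shut, then screw its round black thumbscrew clockwise until it seats. From there back it off a quarter turn and finish still gripping the thumbscrew, holding it steady there with the leaf shut. The disc must stay in its nest, and the small turned parts standing near the fixture must be left where they stand.

Things in the scene. Friction and masses are not known exactly. Their poses are not given: they have to be found in the camera images.
- fixture: Fixed aluminium leaf fixture, base plate 200 x 96 mm, top 14 mm above the bench. Origin: centre of its underside, on the bench; x runs from the tongue end (nearest the robot) to the hinge end, z up. A hinged steel leaf, 66 mm wide, lies over it; shut, its top face is level, 42 mm above the bench. Square nest for the disc at x = +20 mm, walls up to 24 mm above the bench.
- leaf (a joint): Hinge of the steel leaf (rad): 0 = fully shut (rigid stop on the fixture), positive = raised; starts raised 0.5 to 1.0. Hinge axis along the fixture's y through point leaf_hinge. Friction in the hinge (0.45 N m) keeps it wherever it is left; 1 to 4 N down on the tongue shuts it.
- leaf_hinge (a point): Middle of the leaf's hinge axis, at fixture x = +85 mm, 37 mm above the bench; does not move.
- leaf_tongue (a point): Point on the top face of the plain steel push tongue at the free end of the leaf (tongue 36 mm wide; 35 mm of it sticks out past the wide part of the leaf, and this point is 17 mm from its tip). 180 mm from the hinge axis along the leaf, and 5 mm above the hinge axis when shut. z axis: out of the leaf's top face.
- thumbscrew (a joint): Angle of the thumbscrew (rad): 0 = seated, where it meets a rigid stop; negative = unscrewed; clockwise seen from above increases it; a quarter turn is 1.571. It can be unscrewed to -3.4; starts at -2.7 to -1.9. Turning drag 0.06 N m all the way until it seats; it stays where it is left.
- thumbscrew_grip (a point): On the thumbscrew's axis, mid-height of its round black ribbed head (36 mm diameter, 22 mm high; grip across at any yaw). With the leaf shut: axis vertical at fixture x = -50 mm, y = 0; this point 58 mm above the bench when seated (rises 2 mm a turn unscrewed); head's underside 5 mm above the leaf. A pale index line on top points along this point's -x: at the tongue when seated.
- screw_carrier: Hidden stem of the thumbscrew, carries its head; origin on the screw axis at the underside of the head, 46 mm above the bench when shut and seated, z along the axis; rides up and down with the screw and does not turn.
- disc: Steel disc with a small centre hole, 45 mm diameter, 11 mm thick, loose, flat in the square 49 mm nest. Origin: centre of its underside, 14 mm above the bench.
- nest_mid (a point): Centre of the nest's floor, on the fixture, 14 mm above the bench.
- pin: Stepped steel pin standing beside the fixture, 24 mm diameter, 34 mm high; leave alone. Origin: centre of its underside.
- bush: Flanged brass bush standing beside the fixture, 38 mm diameter, 30 mm high; leave alone. Origin: centre of its underside.
- shaft: Flanged steel shaft standing beside the fixture, 42 mm diameter, 50 mm high; leave alone. Origin: centre of its underside.
Mind the look-alikes: they are no part of the job. What is shaped like the disc but blue or green is not meant.

How it is judged:
On the way, in this order (a step that is already met when the one before it is completed fails the run):
1. the leaf is fully shut (value of joint leaf below 0.06 rad), for 0.2 s.
2. the thumbscrew is screwed in until it seats, the leaf shut (value of joint thumbscrew above -0.08 rad and value of joint leaf below 0.06 rad), for 0.2 s.
At the end, for the whole second after the job is handed in: The leaf is shut (under 0.06 rad), the thumbscrew stands a quarter turn (1.571 rad, within 0.26 rad) back from its seat and at rest, the fingers still grip its head (over 2 N), and the disc lies in the nest (within 8 mm of its centre, not raised 5 mm) (value of joint leaf below 0.06 rad and value of joint thumbscrew between -1.831 and -1.311 rad and velocity of joint thumbscrew between -0.05 and 0.05 rad/s and contact force between the fingers and screw_carrier above 2 N and horizontal distance between disc and nest_mid below 0.008 m and z of disc in the frame of fixture below 0.019 m); the arm keeps its last pose, push and grip.
It fails at once if the stepped pin is moved more than 15 mm or knocked over (distance of pin from where it was at the start of the episode above 0.015 m or angle between pin's own z axis and vertical above 0.3 rad).
It fails at once if the flanged bush is moved more than 15 mm or knocked over (distance of bush from where it was at the start of the episode above 0.015 m or angle between bush's own z axis and vertical above 0.3 rad).
It fails at once if the flanged shaft is moved more than 15 mm or knocked over (distance of shaft from where it was at the start of the episode above 0.015 m or angle between shaft's own z axis and vertical above 0.3 rad).
It also fails if it takes over 70 s, if anything falls off the work surface, if the arm or the gripper's body presses on something with over 40 N, if the wrist force passes 120 N, or if a joint passes its speed limit or range.

ROBOT

A 7-joint arm with a two-finger parallel gripper is mounted at the origin on a cart in front of the work surface, level with it; the furniture and walls round the work are solid. World frame = base frame: x ahead of the robot, y to its left, z up, the work surface at z = 0. Lengths are in m, angles in rad, forces in N, time in s.
With the tool pointing down it reaches from about 0.35 to 0.9 m from the base axis. Payload 8.1 kg.
Tool frame: the origin (TCP) lies on the centre line of the jaws, within the pads' length; the fingertips stand 19 mm ahead of it and the grasp point (between the pads) is the TCP (arm.tip_reach is the distance from the TCP to the fingertips, in m); z points along the fingers, y is the line along which they close (so a half turn about z gives the same grasp; the last joint's range is limited). The gripper opens to 92 mm and grips with 3 to 60 N. Pads are 19 mm wide; open, the fingers measure 130 mm over their backs; the gripper's body (75 mm by 190 mm) begins 47 mm behind the grasp point.
Start: joints at [-1.255, 0.434, 0.025, 1.573, -0.012, 1.134, -0.075], TCP at [0.254, 0.571, 0.246] pointing down, gripper open.
Joint ranges: [-2.62, 2.62], [-0.44, 2.09], [-1.27, 1.32], [0.08, 2.57], [-1.32, 4.46], [0.12, 2], [-2.74, 2.74]. Speed limits (rad/s): [2.22, 2.22, 3.01, 3.01, 3.14, 3.14, 3.14].

INTERFACE

Orientations are given as a rotation vector (axis times angle).
In Python, from cell import arm gives the robot as it stands.
- The arm moves only by the tool arm_command, never from a script. Its argument "targets" is a list that holds one entry, the list of rows, each a list of 6 numbers: the shift along the tool's x, y, z in m, then the turn, a rotation vector about the tool's x, y, z in rad. A call has 1 to 10 rows; each row shifts and turns the commanded pose from where the row before left it, along the tool's axes as they then stand; what a row does not reach is not made up. A row lasts 1/8 s, in which the tool goes at most 62.5 mm and 10.7 degrees, less where a joint would pass 70% of its speed; a pose out of reach is approached as far as the arm can. A call with a gripper value outside its range is refused whole. "jaw" is the finger opening in m, from 0 to 0.0918, set as the call begins (left out, the last holds). The fingers move at their own pace and stop on an object; "newtons" is the grip in N (left out, the last holds). Time passes only in rows, so rows that do not move let the fingers close. It gives the time, the measured TCP pose, the force, the opening and the grip force at its end, in the units of the state.
- arm.observe(): the state, without advancing time (a new reading comes with each control period).
- arm.get_image(name): name is "scene" or "top" or "wrist"; returns a dict with "pixels" (384x512x3 uint8, red, green, blue), "z_map" (384x512 float32, m along the optical axis (not along the pixel's ray), 0 where there is no reading), "fx", "fy", "cx", "cy" (pixels), "xyz" and "rotation" of the camera in the world; the wrist camera has in their place "T_tool_cam" (4x4, takes a point from camera to tool coordinates, whose origin is the TCP and whose axes are the flange's). Camera axes: x right, y down, z forward; pixel columns grow to the right and rows downward; lengths in m; the calibration is good to about 2 mm. A picture is of the moment at which its call begins: read the wrist's pose just before it.
- arm.sign_off(): hands the job in; it is judged then, once.
The state is a dict: "clock": time; "joints": joint angles; "dq": joint speeds; "joint_efforts": joint torques, N m; "position": TCP position; "ee_rot": TCP orientation; "force": force on the tool from outside, world axes, zero at the start; "ft_torque": the same for the moment, N m; "width": opening from 0.0 (shut) to 1.0 (fully open); "gripper_force": force on a finger pad.
Only numpy, scipy, OpenCV 4.12 (cv2) and the standard library are available. Lean on these libraries where they do the work, as an engineer would, in place of code of your own. Each camera call takes 0.05 s, during which the arm holds its last target. There are 200 camera calls.

## Working session

There is one attempt and no reset: what is moved stays moved. The work goes in short steps, Python scripts to look and compute and a tool call to move; the robot and the scene stay as the last step left them, time stands still between calls to the robot, and variables do not carry over. Pictures are saved under pics/ and viewed, at most 10 in all, crops included, and the job is handed in when it is done.

Besides the shell and the picture viewer there is one more tool, called as name(argument=value, ...) on one line, values as JSON. arm_command: Moves the arm, as the interface text tells. Its arguments: {"type":"object","properties":{"targets":{"type":"array","items":{"type":"array","items":{"type":"array","items":{"type":"number"}}}},"jaw":{"type":"number"},"newtons":{"type":"number"}},"required":["targets"]}

```bash
ls; mkdir -p pics; cat > h.py <<'E'
import numpy as np, cv2
from scipy.spatial.transform import Rotation as R
from cell import arm
def cam(name):
    s=arm.observe(); im=arm.get_image(name)
    if 'T_tool_cam' in im:
        T=np.eye(4);T[:3,:3]=R.from_rotvec(s['ee_rot']).as_matrix();T[:3,3]=s['position'];T=T@np.array(im['T_tool_cam'])
    else:
        T=np.eye(4);r=np.array(im['rotation']);T[:3,:3]=r if r.shape==(3,3) else R.from_rotvec(r).as_matrix();T[:3,3]=im['xyz']
    return im,T
def cloud(im,T):
    z=im['z_map'];v,u=np.mgrid[:z.shape[0],:z.shape[1]]
    p=np.stack([(u-im['cx'])/im['fx']*z,(v-im['cy'])/im['fy']*z,z],-1)
    w=p@T[:3,:3].T+T[:3,3];w[z<=0]=np.nan
    return w
def save(im,name): cv2.imwrite('pics/'+name+'.png',im['pixels'][:,:,::-1])
E
python3 - <<'E'
from h import *
print(arm.observe())
for n in('scene','top'):
    im,T=cam(n);save(im,n);print(n,T.round(3),im['fx']);np.save(n+'.npy',cloud(im,T))
a=np.hstack([cv2.imread('pics/scene.png'),cv2.imread('pics/top.png')]);
E
```

```text
pics
{'clock': 0.0, 'joints': array([-1.25461206,  0.43523144,  0.02500766,  1.57409752, -0.01161611,
        1.1339547 , -0.07502542]), 'dq': array([-9.80653004e-04, -1.23418304e-03,  9.46743786e-05, -1.78872973e-03,
       -1.81537712e-03,  7.48932017e-04,  1.75541124e-04]), 'joint_efforts': array([ 2.88835008e-05, -6.67855597e+01,  9.85022597e-01, -3.14459968e+01,
       -6.05361094e-02,  4.27544920e-02,  1.52232919e-04]), 'position': array([0.2540288 , 0.5705351 , 0.24493991]), 'ee_rot': array([-6.53041718e-01, -3.07278232e+00,  2.41079082e-03]), 'force': array([ 0.4842377 ,  0.59687652, -0.82712264]), 'ft_torque': array([-0.03382922, -0.08456615,  0.03568157]), 'gripper_force': 0.0, 'width': 1.0037561456392163}
scene [[ 0.88  -0.236  0.412  0.177]
 [-0.475 -0.447  0.758 -0.44 ]
 [ 0.005 -0.863 -0.505  0.485]
 [ 0.     0.     0.     1.   ]] 448.91873031580894
top [[ 0.014 -0.999  0.033  0.497]
 [-1.    -0.014  0.017  0.189]
 [-0.017 -0.033 -0.999  0.99 ]
 [ 0.     0.     0.     1.   ]] 443.7506927350696
```

View pics/scene.png

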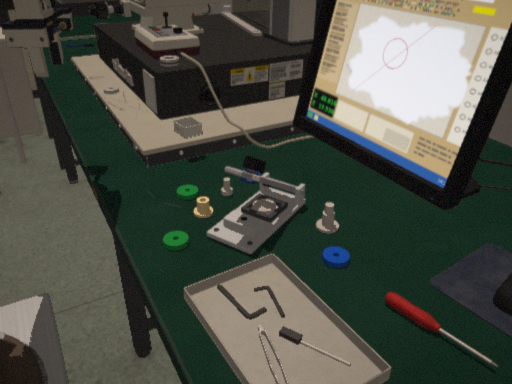

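View pics/top.png

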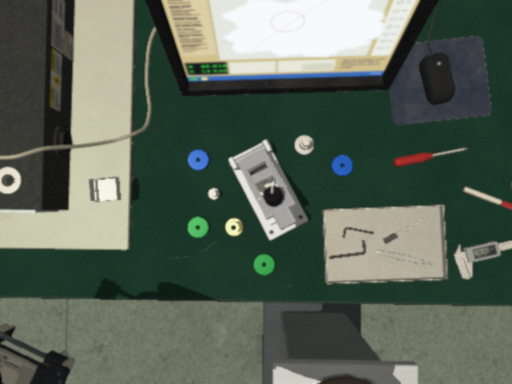

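The top view shows the fixture with its tongue end near (287,235) and hinge end near (252,150). The black screw head is at (273,195). The pin (213,193), bush (234,227) and shaft (304,145) stand beside it. The green and blue discs are look-alikes, and the real disc sits in the nest under the leaf.

```bash
python3 - <<'E'
from h import *
w=np.load('top.npy')
for n,(u,v) in dict(screw=(273,195),pin=(213,193),bush=(234,227),shaft=(304,145)).items(): print(n,np.nanmedian(w[v-2:v+3,u-2:u+3],(0,1)).round(3))
z=w[:,:,2]; m=np.zeros(z.shape,bool); m[135:245,225:310]=1
# base outline: lowest level pts
m1=(m&(z>0.008)).astype(np.uint8)
n,l,st,c=cv2.connectedComponentsWithStats(m1)
for i in range(1,n):
    if st[i,4]>100: print(st[i],c[i])
k=1+np.argmax(st[1:,4]); 
p14=m&(abs(z-0.014)<0.006)&(l==k)
P=w[p14][:,:2].astype(np.float32); print(len(P))
r=cv2.minAreaRect(P*1000);print(r,cv2.boxPoints(r))
for nm in('top','scene'):
    q=np.load(nm+'.npy')
    r0=m if nm=='top' else np.pad(np.ones((120,120),bool),((145,384-265),(200,192)))
    s=r0&(q[:,:,2]>0.05)&(q[:,:,2]<0.25)&(q[:,:,0]<.72)
    Q=q[s];print(nm,len(Q),Q[np.argsort(-Q[:,2])[:3]].round(3),Q.min(0).round(3),Q.max(0).round(3))
E
python3 -c "
import cv2
a=cv2.imread('pics/top.png')[120:260,180:330];b=cv2.imread('pics/scene.png')[140:280,160:360]
a=cv2.resize(a,None,fx=2.6,fy=2.6,interpolation=2);b=cv2.resize(b,None,fx=2,fy=2.6,interpolation=2)
import numpy as np;cv2.imwrite('pics/c1.png',np.hstack([a,b]))"
```

```text
screw [0.515 0.168 0.141]
pin [0.519 0.295 0.034]
bush [0.445 0.251 0.001]
shaft [0.624 0.101 0.042]
[299 136  11  13 101] [304.3960396  142.78217822]
[ 228  139   80  101 3946] [267.61353269 189.51849975]
1272
((529.177001953125, 177.31155395507812), (200.28746032714844, 96.15570068359375), 28.042625427246094) [[418.1876   172.66457 ]
 [463.39313   87.797745]
 [640.1664   181.95854 ]
 [594.9609   266.82538 ]]
top 2061 [[0.505 0.165 0.149]
 [0.458 0.143 0.148]
 [0.456 0.147 0.148]] [0.45  0.091 0.05 ] [0.639 0.258 0.149]
scene 770 [[0.462 0.131 0.147]
 [0.505 0.162 0.146]
 [0.509 0.161 0.146]] [0.449 0.121 0.05 ] [0.606 0.248 0.147]
```

View pics/c1.png

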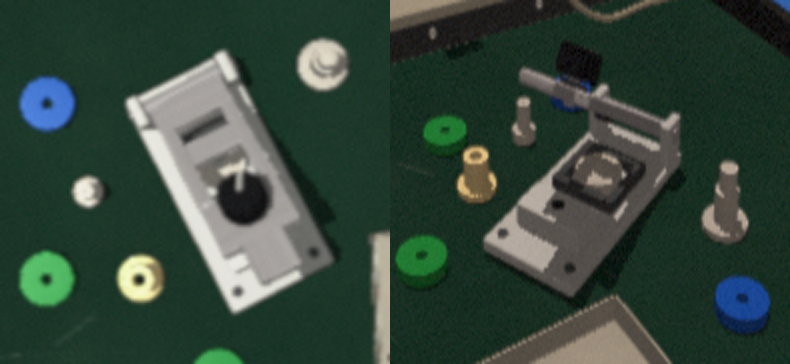

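The leaf's raised end is at z≈0.148, so the leaf angle is about 0.57. The fixture centre is (0.529, 0.177) with yaw 28°. I'll turn the tool to line up with the fixture and close the fingers for the push.

arm_command(targets=[[[0, 0, 0, 0, 0, -0.15], [0, 0, 0, 0, 0, -0.15], [0, 0, 0, 0, 0, -0.15], [0, 0, 0, 0, 0, -0.15], [0, 0, 0, 0, 0, -0.15], [0, 0, 0, 0, 0, -0.15], [0, 0, 0, 0, 0, 0]]], jaw=0.0, newtons=20)

```text
clock: 0.98
position: [0.2543, 0.5707, 0.2453]
ee_rot: [0.747, -3.051, 0.001]
force: [-0.3, -0.1, -0.3]
width: 0.288
gripper_force: 0.0
```

```bash
cat >> h.py <<'E'
C=np.array([.5292,.1773]);Y=np.radians(28.04);UX=np.array([np.cos(Y),np.sin(Y)]);UY=np.array([-UX[1],UX[0]])
def fx(x,y,z): return np.r_[C+x*UX+y*UY,z]
def go(*targets):
    s=arm.observe();M=R.from_rotvec(s['ee_rot']).as_matrix();p=s['position']
    print('t',round(s['clock'],2),'pos',p.round(4),'j',np.round(s['joints'],2),'F',np.round(s['force'],1),'Tq',np.round(s['ft_torque'],2),'toolz',M[:,2].round(3),'xyaw',np.degrees(np.arctan2(M[1,0],M[0,0])).round(2),'w',round(s['width'],3),'g',round(s['gripper_force'],1))
    Rt=R.from_matrix(np.c_[np.r_[-UX,0],np.r_[UY,0],[0,0,-1]]).as_matrix()
    print('rot to align',R.from_matrix(M.T@Rt).as_rotvec().round(4))
    q=p
    for t in targets: print('tool delta',(M.T@(t-q)).round(4)); q=t
E
python3 -c "
from h import *
go(fx(-.06,0,.20),fx(-.064,0,.157))"
```

```text
t 0.97 pos [0.2543 0.5707 0.2453] j [-1.12  0.45 -0.18  1.56  0.08  1.14  0.74] F [-0.3 -0.1 -0.3] Tq [0.07 0.03 0.01] toolz [-0.    -0.001 -1.   ] xyaw -152.5 w 0.288 g 0.0
rot to align [-0.0004 -0.0008 -0.0094]
tool delta [-0.0023 -0.4764  0.0455]
tool delta [ 0.004 -0.     0.043]
```

arm_command(targets=[[[0, -0.048, 0, 0, 0, -0.009], [0, -0.048, 0, 0, 0, 0], [0, -0.048, 0, 0, 0, 0], [0, -0.048, 0, 0, 0, 0], [0, -0.048, 0, 0, 0, 0], [0, -0.048, 0, 0, 0, 0], [0, -0.048, 0, 0, 0, 0], [0, -0.048, 0, 0, 0, 0], [0, -0.048, 0, 0, 0, 0], [0, -0.044, 0, 0, 0, 0]]])

```text
clock: 2.22
position: [0.4784, 0.1492, 0.2458]
ee_rot: [-0.755, 3.049, 0.0]
force: [0.4, 0.5, 0.1]
width: 0.004
gripper_force: 0.0
```

arm_command(targets=[[[0, 0, 0, 0, 0, 0], [0, 0, 0, 0, 0, 0]]])

```text
clock: 2.48
position: [0.4775, 0.1513, 0.2456]
ee_rot: [0.759, -3.048, -0.001]
force: [-0.2, 0.3, -0.2]
width: 0.003
gripper_force: 0.0
```

```bash
python3 -c "
from h import *
go(fx(-.066,0,.20),fx(-.066,0,.17))
im,T=cam('wrist');save(im,'w1')
w=cloud(im,T);np.save('w1.npy',w)
d=(w[...,:2]-C);X=d@UX;Yv=d@UY;z=w[...,2]
m=(abs(Yv)<.012)&(X>-.12)&(X<.0)&(z>.05)
for a in np.arange(-.1,.0,.01):
  k=m&(abs(X-a)<.005)
  if k.sum()>5:print(a.round(3),k.sum(),np.median(z[k]).round(4))
"
```

```text
t 2.48 pos [0.4775 0.1513 0.2456] j [-0.42  0.23  0.01  1.87 -0.    1.04  1.65] F [-0.2  0.3 -0.2] Tq [ 0.07  0.11 -0.02] toolz [-0.  0. -1.] xyaw -152.05 w 0.003 g 0.0
rot to align [ 0.0006 -0.0002 -0.0016]
tool delta [ 0.0082 -0.0014  0.0456]
tool delta [-0.   -0.    0.03]
-0.09 6142 0.314
-0.08 7888 0.3255
-0.07 1465 0.2385
-0.06 413 0.135
-0.05 445 0.1293
-0.04 407 0.1229
-0.03 297 0.1351
```

View pics/w1.png

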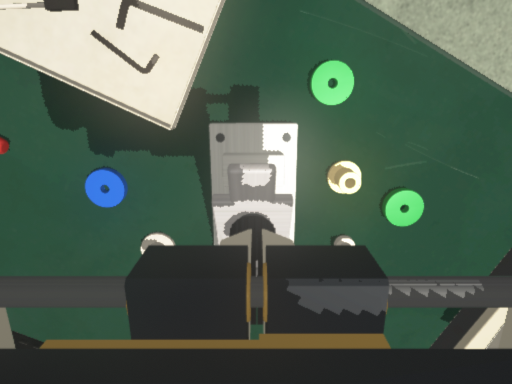

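The picture shows the tongue at about (255,175), centred under the closed fingers, with the screw head at (252,228). I'll go down to just above the tongue and then push along its arc.

arm_command(targets=[[[0.002, -0.001, 0.03, 0, 0, 0], [0.002, 0, 0.03, 0, 0, 0], [0, 0, 0.02, 0, 0, 0], [0, 0, 0, 0, 0, 0]]])

```text
clock: 3.02
position: [0.4734, 0.149, 0.1646]
ee_rot: [0.764, -3.044, -0.0]
force: [-0.5, 0.2, 0.2]
width: 0.007
gripper_force: 0.0
```

arm_command(targets=[[[0.0055, 0, 0.0125, 0, 0, 0], [0.0055, 0, 0.0125, 0, 0, 0], [0.0035, 0, 0.009, 0, 0, 0], [0.0035, 0, 0.009, 0, 0, 0], [0.0033, 0, 0.0105, 0, 0, 0], [0.0033, 0, 0.0105, 0, 0, 0], [0.0022, 0, 0.0105, 0, 0, 0], [0.0022, 0, 0.0105, 0, 0, 0], [0, 0, 0.008, 0, 0, 0], [0, 0, 0.005, 0, 0, 0]]])

```text
clock: 4.28
position: [0.449, 0.1343, 0.0671]
ee_rot: [0.762, -3.047, 0.0]
force: [0.0, -0.5, 0.6]
width: 0.007
gripper_force: 0.4
```

arm_command(targets=[[[0, 0, 0.002, 0, 0, 0], [0, 0, 0.002, 0, 0, 0], [0, 0, 0.001, 0, 0, 0], [0, 0, 0, 0, 0, 0]]])

```text
clock: 4.78
position: [0.4494, 0.1345, 0.0628]
ee_rot: [-0.762, 3.047, 0.0]
force: [-0.3, 0.0, 0.6]
width: 0.004
gripper_force: 0.0
```

```bash
python3 -c "
from h import *
go(fx(-.095,0,.061))"
```

```text
t 4.78 pos [0.4494 0.1345 0.0628] j [-0.4   0.44 -0.01  2.14  0.    0.56  1.65] F [-0.3  0.   0.6] Tq [0.03 0.04 0.01] toolz [ 0.  0. -1.] xyaw -151.92 w 0.004 g 0.0
rot to align [-0.      0.0004  0.0007]
tool delta [0.0044 0.0003 0.0018]
```

arm_command(targets=[[[0, 0, 0.001, 0, 0, 0], [0, 0, 0.001, 0, 0, 0], [0, 0, 0.001, 0, 0, 0], [0, 0, 0.001, 0, 0, 0], [0, 0, 0, 0, 0, 0], [0, 0, 0, 0, 0, 0]]])

```text
clock: 5.52
position: [0.4495, 0.1345, 0.0607]
ee_rot: [-0.762, 3.046, 0.0]
force: [-9.7, -2.7, 35.7]
width: 0.001
gripper_force: 18.2
```

```bash
python3 -c "
from h import *
go(fx(-.095,0,.061))"
```

```text
t 5.53 pos [0.4495 0.1345 0.0607] j [-0.4   0.45 -0.01  2.14  0.    0.55  1.65] F [-9.7 -2.7 35.7] Tq [-0.61  2.1   0.02] toolz [ 0.001  0.001 -1.   ] xyaw -151.93 w 0.001 g 18.2
rot to align [-0.0001  0.0014  0.0005]
tool delta [ 0.0045  0.0003 -0.0003]
```

The force rose sharply at tip z≈0.0417, so the leaf is shut. I'll rise, open the fingers and move over the screw.

arm_command(targets=[[[0, 0, -0.02, 0, 0, 0], [0, 0, -0.04, 0, 0, 0], [0, 0, -0.03, 0, 0, 0], [0, 0, -0.03, 0, 0, 0], [0, 0, 0, 0, 0, 0], [0, 0, 0, 0, 0, 0]]], jaw=0.064)

```text
clock: 6.28
position: [0.4489, 0.1343, 0.1782]
ee_rot: [0.762, -3.047, 0.0]
force: [-0.3, 0.8, 0.1]
width: 0.612
gripper_force: 0.0
```

```bash
python3 - <<'E'
from h import *
go(fx(-.05,0,.18),fx(-.05,0,.069))
im,T=cam('wrist');w=cloud(im,T);im2,T2=cam('top');w2=cloud(im2,T2)
for n,i,q in(('wrist',im,w),('top',im2,w2)):
    d=q[...,:2]-C;X=d@UX;Yv=d@UY;z=q[...,2]
    k=(abs(X+.05)<.03)&(abs(Yv)<.03)&(z>.062)&(z<.08)
    if k.sum(): 
        (cx,cy),r=cv2.minEnclosingCircle(np.c_[X[k],Yv[k]].astype(np.float32)*1000);print(n,k.sum(),cx,cy,r,np.median(z[k]))
    k2=(abs(Yv)<.03)&(abs(X+.02)<.015);print(n,'leaf z X-.02',np.nanmedian(z[k2]),'X-.1', np.nanmedian(z[(abs(Yv)<.01)&(abs(X+.1)<.005)]))
save(im,'w2')
a=im['pixels'][100:384,130:400,::-1];cv2.imwrite('pics/w2c.png',cv2.resize(a,None,fx=2,fy=2,interpolation=2))
E
```

```text
t 6.28 pos [0.4489 0.1343 0.1782] j [-0.4   0.26 -0.    2.03  0.    0.85  1.66] F [-0.3  0.8  0.1] Tq [0.07 0.06 0.  ] toolz [-0. -0. -1.] xyaw -151.92 w 0.612 g 0.0
rot to align [ 0.0001 -0.0004  0.0007]
tool delta [-0.0411  0.0002 -0.0018]
tool delta [-0.    -0.     0.111]
wrist 1612 -50.775047302246094 -2.573984146118164 19.388174057006836 0.06933856684549922
wrist leaf z X-.02 0.041177275599130425 X-.1 0.04169537351956604
top 207 -49.87947463989258 -0.1730208843946457 18.657920837402344 0.06991446799938272
top leaf z X-.02 0.03879996779618561 X-.1 0.5988733408595377
```

View pics/w2c.png

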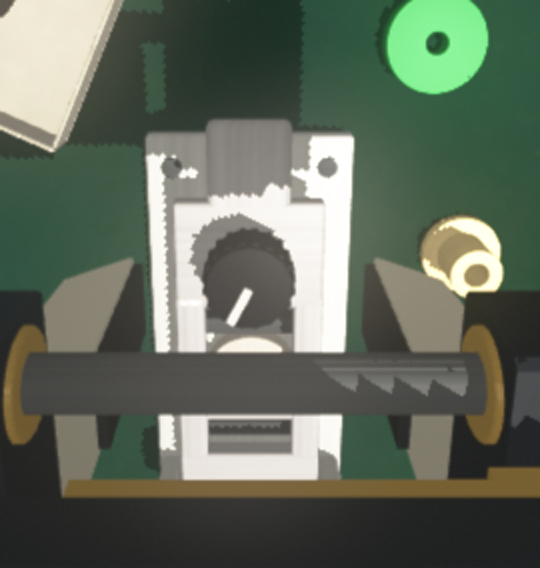

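The leaf is flat. The screw's index line runs from crop (247,290) out to (232,322), pointing away from the tongue and slightly left. That puts it about 155° short of seated, roughly -2.7 rad. Descending to grip.

arm_command(targets=[[[-0.02, 0, 0, 0, 0, 0], [-0.021, 0, 0, 0, 0, 0], [0, 0, 0.035, 0, 0, 0], [0, 0, 0.03, 0, 0, 0], [0, 0, 0.025, 0, 0, 0], [0, 0, 0.02, 0, 0, 0], [0, 0, 0, 0, 0, 0], [0, 0, 0, 0, 0, 0]]])

```text
clock: 7.38
position: [0.4854, 0.1537, 0.0689]
ee_rot: [0.762, -3.047, 0.0]
force: [-0.2, 0.6, 0.2]
width: 0.698
gripper_force: 0.0
```

arm_command(targets=[[[0, 0, 0, 0, 0, 0], [0, 0, 0, 0, 0, 0], [0, 0, 0, 0, 0, 0], [0, 0, 0, 0, 0, 0]]], jaw=0.02, newtons=25)

```text
clock: 7.88
position: [0.4864, 0.1524, 0.0692]
ee_rot: [-0.76, 3.047, -0.002]
force: [3.5, -4.8, 2.2]
width: 0.385
gripper_force: 25.0
```

```bash
python3 -c "
from h import *
go(fx(-.05,0,.068))"
```

```text
t 7.88 pos [0.4864 0.1524 0.0692] j [-0.41  0.48 -0.    2.04  0.    0.62  1.65] F [ 3.5 -4.8  2.2] Tq [-1.08 -0.46  0.01] toolz [ 0.002 -0.001 -1.   ] xyaw -151.99 w 0.385 g 25.0
rot to align [-0.0017  0.001  -0.0006]
tool delta [0.0005 0.0019 0.0012]
```

arm_command(targets=[[[0, -0.0016, 0, 0, 0, 0], [0, 0, 0, 0, 0, 0.15], [0, 0, 0, 0, 0, 0.15], [0, 0, 0, 0, 0, 0.15], [0, 0, 0, 0, 0, 0.15], [0, 0, 0, 0, 0, 0.15], [0, 0, 0, 0, 0, 0.15], [0, 0, 0, 0, 0, 0.15], [0, 0, 0.0005, 0, 0, 0.15], [0, 0, 0, 0, 0, 0]]])

```text
clock: 9.12
position: [0.4864, 0.1512, 0.0686]
ee_rot: [1.096, 2.943, -0.001]
force: [-1.3, -5.9, 6.5]
width: 0.387
gripper_force: 25.0
```

```bash
python3 -c "
from h import *
go()"
```

```text
t 9.12 pos [0.4864 0.1512 0.0686] j [-0.66  0.49  0.34  2.06 -0.27  0.63  0.72] F [-1.3 -5.9  6.5] Tq [-1.21 -0.01  0.01] toolz [ 0.    -0.001 -1.   ] xyaw 139.15 w 0.387 g 25.0
rot to align [-1.0000e-03  6.0000e-04 -1.2024e+00]
```

arm_command(targets=[[[0, 0, 0, 0, 0, 0.15], [0, 0, 0, 0, 0, 0.15], [0, 0, 0, 0, 0, 0.15], [0, 0, 0, 0, 0, 0.15], [0, 0, 0, 0, 0, 0.15], [0, 0, 0, 0, 0, 0.15], [0, 0, 0, 0, 0, 0.1], [0, 0, 0, 0, 0, 0]]])

```text
clock: 10.12
position: [0.4857, 0.1509, 0.0683]
ee_rot: [2.373, 2.058, -0.003]
force: [-2.3, -6.3, 7.1]
width: 0.386
gripper_force: 25.0
```

```bash
python3 - <<'E'
from h import *
go()
im,T=cam('wrist')
a=im['pixels'][100:384,130:400,::-1];cv2.imwrite('pics/w3c.png',cv2.resize(a,None,fx=2,fy=2,interpolation=2))
E
```

```text
t 10.12 pos [0.4857 0.1509 0.0683] j [-0.86  0.54  0.62  2.08 -0.5   0.67 -0.04] F [-2.3 -6.3  7.1] Tq [-1.53  0.48 -0.06] toolz [-0.001 -0.002 -1.   ] xyaw 81.89 w 0.386 g 25.0
rot to align [-2.2000e-03  2.0000e-04 -2.2018e+00]
```

View pics/w3c.png

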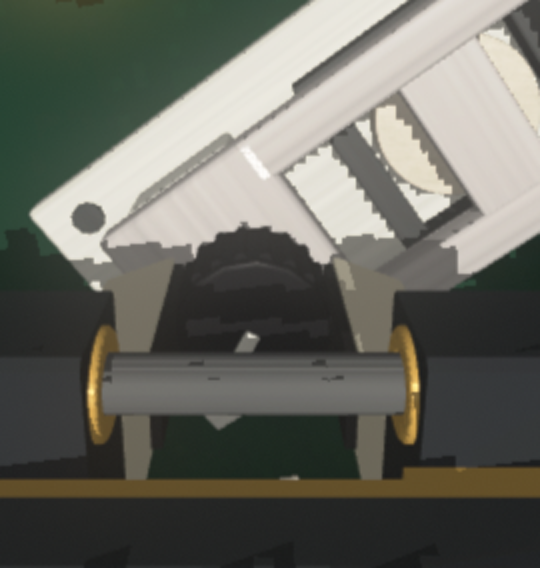

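The line keeps the same direction relative to the fingers, so there is no slip. 2.2 rad is turned and about 0.5 rad remains, so I'll go in smaller steps and watch the torque.

arm_command(targets=[[[-0.001, 0, -0.0005, 0, 0, 0.1], [0, 0, 0, 0, 0, 0.1], [0, 0, 0, 0, 0, 0.05], [0, 0, 0, 0, 0, 0]]])

```text
clock: 10.68
position: [0.4854, 0.1508, 0.0685]
ee_rot: [2.609, 1.75, -0.002]
force: [-2.2, -3.7, 0.8]
width: 0.381
gripper_force: 25.0
```

```bash
python3 -c "
from h import *
go()"
```

```text
t 10.68 pos [0.4854 0.1508 0.0685] j [-0.9   0.56  0.69  2.08 -0.56  0.69 -0.23] F [-2.2 -3.7  0.8] Tq [-0.95  0.36 -0.02] toolz [-0.001 -0.001 -1.   ] xyaw 67.72 w 0.381 g 25.0
rot to align [-1.7000e-03 -4.0000e-04 -2.4491e+00]
```

arm_command(targets=[[[0, 0, 0, 0, 0, 0.05], [0, 0, 0, 0, 0, 0.05], [0, 0, 0, 0, 0, 0]]])

```text
clock: 11.05
position: [0.4853, 0.1509, 0.0685]
ee_rot: [-2.692, -1.619, 0.002]
force: [-2.8, -4.2, 0.6]
width: 0.391
gripper_force: 25.0
```

```bash
python3 -c "
from h import *
go()"
```

```text
t 11.05 pos [0.4853 0.1509 0.0685] j [-0.92  0.57  0.72  2.08 -0.58  0.7  -0.3 ] F [-2.8 -4.2  0.6] Tq [-1.05  0.57 -0.09] toolz [-0.001 -0.001 -1.   ] xyaw 62.04 w 0.391 g 25.0
rot to align [-1.7000e-03 -6.0000e-04 -2.5481e+00]
```

arm_command(targets=[[[0, 0, 0, 0, 0, 0.05], [0, 0, 0, 0, 0, 0.05], [0, 0, 0, 0, 0, 0]]])

```text
clock: 11.42
position: [0.4852, 0.1509, 0.0684]
ee_rot: [-2.77, -1.483, 0.002]
force: [-3.3, -4.5, 0.3]
width: 0.383
gripper_force: 25.0
```

```bash
python3 -c "
from h import *
go()"
```

```text
t 11.43 pos [0.4852 0.1509 0.0684] j [-0.94  0.58  0.75  2.08 -0.61  0.71 -0.38] F [-3.3 -4.5  0.3] Tq [-1.09  0.72 -0.05] toolz [-0.001 -0.001 -1.   ] xyaw 56.32 w 0.383 g 25.0
rot to align [-2.000e-03 -8.000e-04 -2.648e+00]
```

Turned 2.65 rad so far and the torque is still only drag.

arm_command(targets=[[[0, 0, 0, 0, 0, 0.04], [0, 0, 0, 0, 0, 0.04], [0, 0, 0, 0, 0, 0]]])

```text
clock: 11.8
position: [0.4855, 0.1514, 0.0685]
ee_rot: [-2.827, -1.371, 0.002]
force: [-4.4, -3.9, -1.0]
width: 0.385
gripper_force: 25.0
```

```bash
python3 -c "
from h import *
go()"
```

```text
t 11.8 pos [0.4855 0.1514 0.0685] j [-0.95  0.59  0.77  2.08 -0.63  0.72 -0.44] F [-4.4 -3.9 -1. ] Tq [-0.89  0.88  0.46] toolz [-0.001 -0.    -1.   ] xyaw 51.74 w 0.385 g 25.0
rot to align [-1.300e-03 -7.000e-04 -2.728e+00]
```

arm_command(targets=[[[0, 0, 0, 0, 0, 0.04], [0, 0, 0, 0, 0, 0.04], [0, 0, 0, 0, 0, 0]]])

```text
clock: 12.18
position: [0.4863, 0.1522, 0.0687]
ee_rot: [-2.88, -1.255, -0.001]
force: [-1.0, 2.5, -3.0]
width: 0.385
gripper_force: 25.0
```

```bash
python3 - <<'E'
from h import *
go()
im,T=cam('wrist')
a=im['pixels'][100:384,130:400,::-1];cv2.imwrite('pics/w4c.png',cv2.resize(a,None,fx=2,fy=2,interpolation=2))
E
```

```text
t 12.18 pos [0.4863 0.1522 0.0687] j [-0.97  0.59  0.79  2.08 -0.65  0.72 -0.5 ] F [-1.   2.5 -3. ] Tq [0.41 0.44 0.53] toolz [ 0.     0.001 -1.   ] xyaw 47.09 w 0.385 g 25.0
rot to align [ 1.1000e-03 -4.0000e-04 -2.8092e+00]
```

View pics/w4c.png

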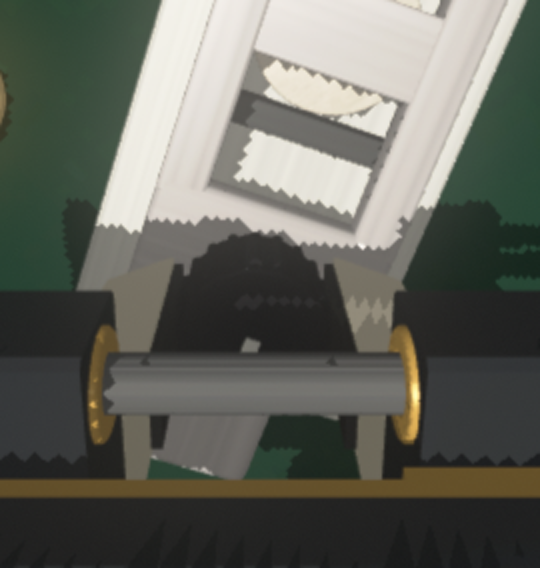

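The torque jumped to 0.5 N m at about 2.7 rad, so the screw is seated. The line now runs parallel to the leaf, towards the tongue. Backing off a quarter turn.

arm_command(targets=[[[0, 0, 0, 0, 0, 0], [0, 0, 0, 0, 0, 0]]])

```text
clock: 12.48
position: [0.4862, 0.1522, 0.0688]
ee_rot: [-2.879, -1.256, -0.001]
force: [-0.1, 4.8, -4.3]
width: 0.388
gripper_force: 25.0
```

arm_command(targets=[[[0, 0, 0, 0, 0, -0.158], [0, 0, 0, 0, 0, -0.158], [0, 0, 0, 0, 0, -0.158], [0, 0, 0, 0, 0, -0.158], [0, 0, 0, 0, 0, -0.158], [0, 0, 0, 0, 0, -0.158], [0, 0, 0, 0, 0, -0.158], [0, 0, 0, 0, 0, -0.158], [0, 0, 0, 0, 0, -0.158], [0, 0, 0, 0, 0, -0.158]]])

```text
clock: 13.72
position: [0.4852, 0.152, 0.0689]
ee_rot: [-1.128, -2.93, -0.001]
force: [-5.9, 5.1, 2.9]
width: 0.383
gripper_force: 25.0
```

arm_command(targets=[[[0, 0, 0, 0, 0, 0], [0, 0, 0, 0, 0, 0], [0, 0, 0, 0, 0, 0], [0, 0, 0, 0, 0, 0], [0, 0, 0, 0, 0, 0], [0, 0, 0, 0, 0, 0], [0, 0, 0, 0, 0, 0], [0, 0, 0, 0, 0, 0]]])

```text
clock: 14.72
position: [0.4852, 0.152, 0.0689]
ee_rot: [-1.136, -2.927, -0.001]
force: [-5.4, 5.8, 3.1]
width: 0.386
gripper_force: 25.0
```

```bash
python3 - <<'E'
from h import *
go()
im,T=cam('wrist');w=cloud(im,T)
a=im['pixels'][100:384,130:400,::-1];cv2.imwrite('pics/w5c.png',cv2.resize(a,None,fx=2,fy=2,interpolation=2))
d=w[...,:2]-C;X=d@UX;Yv=d@UY;z=w[...,2]
for x in(-.1,-.02,.0): k=(abs(Yv)<.03)&(abs(X-x)<.01)&(z<.06);print(x,k.sum(),np.nanpercentile(z[k],[50,90]) if k.sum() else '')
E
```

```text
t 14.72 pos [0.4852 0.152  0.0689] j [-0.66  0.49  0.34  2.06 -0.27  0.63  0.7 ] F [-5.4  5.8  3.1] Tq [1.24 1.28 0.07] toolz [-0.001  0.001 -1.   ] xyaw 137.59 w 0.386 g 25.0
rot to align [ 1.0000e-03 -1.5000e-03 -1.2296e+00]
-0.1 3736 [0.04137184 0.04247577]
-0.02 1396 [0.04124857 0.0424517 ]
0.0 1351 [0.04120664 0.04232561]
```

View pics/w5c.png

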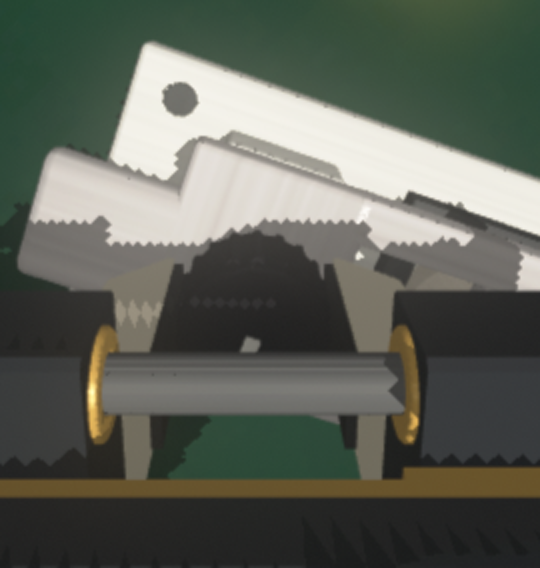

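The line sits where it was between the fingers, so the screw turned with them by 1.58 rad. The leaf is level at 42 mm and the grip reads 25 N. Handing in.

```bash
python3 -c "
from cell import arm
print(arm.sign_off())"
```

```text
the job is handed in; nothing more can be done
None
```

I handed the job in at about 15 s: the leaf is shut, and the thumbscrew was seated, backed off 1.58 rad and is still gripped at 25 N. I never touched the disc or the turned parts, but I didn't re-measure them at the end, and the hand-in returned no verdict.

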